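# Clamp the slotted strip with the swing-strap cam clamp

## Task

Clamp the wooden strip in the fixture for its next cut: push the steel clamp strap round with the back of a finger until it stops square across the strip, and only then push the black-handled cam lever fully down so that the strap bears on the wood. Nothing is to be picked up; the strip must stay where it lies against its fence, and the other things near it must be left alone.

Things in the scene. Friction and masses are not known exactly. Their poses are not given: they have to be found in the camera images.
- fixture: Fixed aluminium T-slotted plate on the bench, 200 (x) x 340 (y) x 25 mm high. Origin: centre of its underside; x points away from the robot (give or take the yaw), y along its long side, z up. In this frame a fence 10 mm high runs along y at x 38 to 56 mm, and an end stop as high stands at y -105 to -124, x -10 to 35 mm. A dowel at x -80, y -29.5 mm, 59 mm above the bench, stops the strap's heel.
- stud (a point): Point on the axis of the clamp's vertical stud, about which the strap swings, at the plate's top (25 mm above the bench); in the fixture's frame x -45, y -50 mm. Axes as the fixture's; it does not turn with the strap.
- strip: Loose light wooden strip, 50 (x) x 260 (y) x 12 mm, about 0.14 kg, with two long slots through its middle part. Lies flat on the plate (top 37 mm above the bench) against the fence and within 1 mm of the end stop, centre at x 12.5, y 25 mm of the fixture. Origin: centre of its underside; y along its length.
- strap (a joint): Angle of the clamp strap about the stud (rad), counter-clockwise from above positive, range 0 to 2.15. 0: heel against the dowel, nose along the fixture's +x, square across the strip (home). Starts 1.4 to 2.0, nose towards the fixture's +y, off the strip. Turns against 0.15 N m of friction, stays where it is left; the lever rides round with it.
- bar: Dark steel strap bar, 32 mm wide, 18 thick, from its heel 52 mm behind the stud to 48 mm before it, then a taper to a nose 81 mm before it. With the lever up: underside 44, top 62 mm above the bench; a white nylon foot under the nose hangs 3 mm lower, 4 mm clear of the strip; the cam lowers it on to the strip. Origin: underside, at the heel screw 40 mm behind the stud; x towards the nose, z up.
- nose (a point): Point on the top of the strap's nose, above its nylon foot, 68 mm from the stud axis, 60 mm above the bench with the lever up. The bar is about 25 mm wide and 16 mm thick here.
- lever (a joint): Angle of the cam lever (rad). 0: open, 75 degrees above the horizontal, leaning back over the strap's heel; 1.22: fully down at its stop, lying back beyond the heel, 5 degrees above the horizontal. Starts 0 to 0.25. Moves in the strap's vertical plane about a pin on the stud's axis, 78 mm above the bench. Friction 0.32 N m: 4 to 7 N across the handle; stays where it is left.
- handle (a point): Point on the axis of the lever's black round handle, 90 mm along the lever from the pin. This axis lies 4 mm off the pin, on the lever's upper side (upper when down). The handle is 15 to 21 mm thick and spans 51 to 118 mm from the pin. With the lever down this point is 90 mm above the bench.
- step_block: Loose dark steel step block, 38 x 60 x 40 mm high, standing on the plate towards its +y end. Origin: centre of its underside. Not to be disturbed.
- star_knob: Loose T-bolt with a black star knob, 40 mm across, 56 mm tall, on the bench beyond the plate's +y end. Origin: centre of its underside. Not to be disturbed.
- finished_piece: Loose small slotted wooden piece, 50 x 110 x 12 mm, flat on the bench beyond the far side of the plate. Origin: centre of its underside. Not to be disturbed.
- bench_brush: Loose wooden bench brush, 225 x 30 x 22 mm, on the bench beyond the plate's -y end. Origin: on the bench, near its middle, x along it. Not to be disturbed.

How it is judged (in metres and radians):
On the way, in this order (a step that is already met when the one before it is completed fails the run):
1. the strap is swung home, square across the strip, with the cam lever still up (value of joint strap below 0.1 rad and value of joint lever below 0.75 rad), for 0.2 s.
2. the cam lever is down (value of joint lever above 1.12 rad), for 0.2 s.
At the end, for the whole second after the job is handed in: The strap is within 0.1 rad of its home stop, the cam lever is down to within 0.1 rad of its stop, the strap presses on the strip with more than 5 N, and the strip lies still within 6 mm of where it was (value of joint strap below 0.1 rad and value of joint lever above 1.12 rad and contact force between bar and strip above 5 N and distance of strip from where it was at the start of the episode below 0.006 m and linear speed of strip below 0.02 m/s); the robot touches nothing.
It fails at once if the cam lever is pushed down before the strap is across the strip (value of joint lever above 0.75 rad and value of joint strap above 0.15 rad).
It fails at once if the strip is shifted by more than 8 mm or lifted (distance of strip from where it was at the start of the episode above 0.008 m or angle between strip's own z axis and vertical above 0.06 rad).
It fails at once if another thing is moved by more than 15 mm, lifted or tipped (distance of any of step_block, star_knob, finished_piece, bench_brush from where it was at the start of the episode above 0.015 m or angle between any of step_block, star_knob's own z axis and vertical above 0.4 rad).
It fails at once if the strap is pushed with the arm or the gripper's body and not with a finger (contact force between the arm and bar above 3 N).
It also fails if it takes over 54 s, if anything falls off the work surface, if the arm or the gripper's body presses on something with over 40 N, if the wrist force passes 120 N, or if a joint passes its speed limit or range.

## Robot

A 6-joint arm with a two-finger parallel gripper is mounted at the origin on the work surface. World frame = base frame: x ahead of the robot, y to its left, z up, the work surface at z = 0. Lengths are in mm, angles in rad, forces in N, time in s.
With the tool pointing down it reaches from about 275 to 850 mm from the base axis. Payload 19 kg.
Tool frame: the origin (TCP) lies between the finger pads; the fingertips stand bot.tip_extent ahead of it and the grasp point (between the pads) is the TCP (bot.tip_extent is the distance from the TCP to the fingertips, in mm); z points along the fingers, y is the direction in which the jaws open and shut (so a half turn about z gives the same grasp; the last joint's range is limited). The gripper opens to 85 mm and grips with 20 to 120 N. Pads are 22 mm wide; open, the fingers measure 114 mm over their backs; the gripper's body (76 mm by 85 mm) begins 54 mm behind the grasp point. The pads swing forward as they close: fully open they stand 13 mm farther back than shut.
Start: joints at [-0.134, 0.15, 1.437, -0, 1.554, -0.134], TCP at [574.968, -0.015, 211.867] pointing down, gripper open.
Joint ranges: [-2.8, 2.8], [-0.68, 2.1], [0.12, 2.68], [-1.39, 4.53], [0.16, 2.79], [-2.81, 2.81]. Speed limits (rad/s): [1.89, 1.89, 2.22, 3.01, 3.01, 3.01].

## Interface

Orientations are given as a rotation vector (axis times angle).
In Python, from plant import status, vision, order, look_for, masks_of, bot gives the robot as it stands. The module is installed in compiled form; this text tells all that it offers.
- The arm moves only by the shell command python3 -m crank 'ROWS' [OPENING]. ROWS is JSON, a list of rows, each a list of 4 numbers: the shift along the tool's x, y, z in mm, then the turn about the tool's z in degrees. In form: [[dx, dy, dz, twist], ...]. A call has 1 to 8 rows; each row is the pose to reach, as a shift and turn from the pose commanded when the call began, along the tool's axes at that moment; what a row does not reach only later rows make up. A row lasts 1/8 s, in which the tool goes at most 62.5 mm and 10.7 degrees, less where a joint would pass 70% of its speed; a pose out of reach is approached as far as the arm can. A call with a gripper value outside its range is refused whole. OPENING is the closure, from 0 (fully open) to 1 (shut), set as the call begins (- or left out, the last holds). The fingers move at their own pace and stop on an object; the grip force is fixed at half the most. Time passes only in rows, so rows that repeat a pose let the fingers close. It gives the time, the measured TCP pose, the force and the opening at its end, in the units of the state.
- status.sense(): the state, without advancing time (a new reading comes with each control period).
- vision.grab_frame(name): name is "scene" or "side" or "wrist"; returns a dict with "image" (384x512x3 uint8, red, green, blue), "intrinsics" (3x3 intrinsics, pixels), "R" (3x3) and "t" (3): a world point X has camera coordinates R X + t. Camera axes: x right, y down, z forward; pixel columns grow to the right and rows downward; lengths in mm; the calibration is good to about 2 mm. A picture is of the moment at which its call begins. There is no depth.
- order.job_done(): hands the job in, once; it reports no verdict.
Trained networks look in the newest picture that a camera, given by its name, has taken for a name from the list of things; names that differ only in an ending like _2 or _b are one class to them, and where a whole thing is asked for, a point or a joint stands for the part that bears it (a point fixed in the world has none). Each returns a list of dicts, best first, with "confidence" (0 to 1); they miss things now and then, are a little off and sometimes report something else, mostly with a low value. They report only what shows in the picture. A call takes as long as a camera call.
- look_for(camera, query): "bbox" ([left, top, right, bottom] as shares, 0 to 1, of the picture: columns of its width, rows of its height, round what is visible of it).
- masks_of(camera, query): "pixels" (384x512 bool, what is visible of it) and "bbox" ([left, top, right, bottom] as shares, 0 to 1, of the picture: columns of its width, rows of its height, round what is visible of it).
The state is a dict: "t": time; "joint_positions": joint angles; "dq": joint speeds; "joint_torque": joint torques, N m; "tcp_pos": TCP position; "tcp_rot": TCP orientation; "force": force on the tool from outside, world axes, zero at the start; "wrist_torque": the same for the moment, N m; "finger_gap": finger opening in mm.
Only numpy, scipy, OpenCV 4.12 (cv2) and the standard library are available. Lean on these libraries where they do the work, as an engineer would, in place of code of your own. Each camera call takes 0.05 s, during which the arm holds its last target.

## Working session

There is one attempt and no reset: what is moved stays moved. The work goes in short steps, Python scripts to look and compute and a shell command to move; the robot and the scene stay as the last step left them, time stands still between calls to the robot, and variables do not carry over. Pictures are saved under pics/ and viewed, and the job is handed in when it is done.

```bash
mkdir -p pics; cat > h.py <<'E'
from plant import status, vision, order, look_for, masks_of, bot
import numpy as np, cv2
def ray(f,u,v):
    K=np.array(f["intrinsics"]);R=np.array(f["R"]);t=np.array(f["t"])
    d=R.T@np.linalg.solve(K,np.array([u,v,1.0]));c=-R.T@t
    return c,d
def atz(f,u,v,z):
    c,d=ray(f,u,v);return c+d*(z-c[2])/d[2]
def proj(f,X):
    K=np.array(f["intrinsics"]);p=K@(np.array(f["R"])@np.array(X)+np.array(f["t"]));return p[:2]/p[2]
def save(f,n,crop=None,s=1.5):
    im=f["image"]
    if crop: im=im[crop[1]:crop[3],crop[0]:crop[2]]
    cv2.imwrite("pics/"+n,cv2.cvtColor(cv2.resize(im,None,fx=s,fy=s,interpolation=cv2.INTER_CUBIC),cv2.COLOR_RGB2BGR))
E
python3 - <<'E'
from h import *
print(status.sense(),bot.tip_extent)
for c in ["scene","side","wrist"]:
    f=vision.grab_frame(c);save(f,c+"0.png")
    print(c,(-np.array(f["R"]).T@f["t"]).round(0))
    for q in ["fixture","strip","bar","lever","step_block","bench_brush"]:
        m=masks_of(c,q)
        if m:
            p=m[0]["pixels"];ys,xs=np.nonzero(p);print(q,round(m[0]["confidence"],2),xs.min(),ys.min(),xs.max(),ys.max())
            np.save(f"/tmp/{c}_{q}.npy",p)
E
```

```text
{'t': 0.0, 'joint_positions': array([-1.33951004e-01,  1.50982166e-01,  1.43801698e+00, -3.14492700e-06,
        1.55379713e+00, -1.33986174e-01]), 'dq': array([ 0.00089672,  0.00012189, -0.00086631,  0.00062883, -0.00094857,
       -0.00145023]), 'joint_torque': array([ 9.08163997e-05, -7.13061190e+01, -5.70858908e+01, -1.86872212e-04,
        9.14935896e-03,  2.21375326e-04]), 'tcp_pos': array([5.74734971e+02, 4.30031852e-02, 2.11284651e+02]), 'tcp_rot': array([-2.22072675e+00, -2.22080498e+00,  1.14992467e-03]), 'force': array([ 0.44239356,  0.73095489, -0.3192011 ]), 'wrist_torque': array([ 0.06306057,  0.02442213, -0.05890258]), 'finger_gap': 85.26781238987665} 19.0
scene [1202.  570.  959.]
fixture 0.58 205 144 366 287
strip 0.95 242 194 344 258
bar 0.58 258 177 311 207
lever 0.95 267 143 286 190
step_block 0.88 331 211 361 233
bench_brush 0.74 176 153 228 210
side [432. 663. 897.]
fixture 0.56 223 179 326 317
strip 0.66 250 207 291 298
bar 0.96 293 207 306 253
lever 0.54 296 179 308 223
step_block 0.9 288 280 307 305
bench_brush 0.74 255 169 329 182
wrist [575.  85. 373.]
fixture 0.64 167 0 371 215
strip 0.73 255 0 317 158
bar 0.59 200 26 265 162
lever 0.64 220 101 252 190
bench_brush 0.75 220 224 386 277
```

View pics/scene0.png

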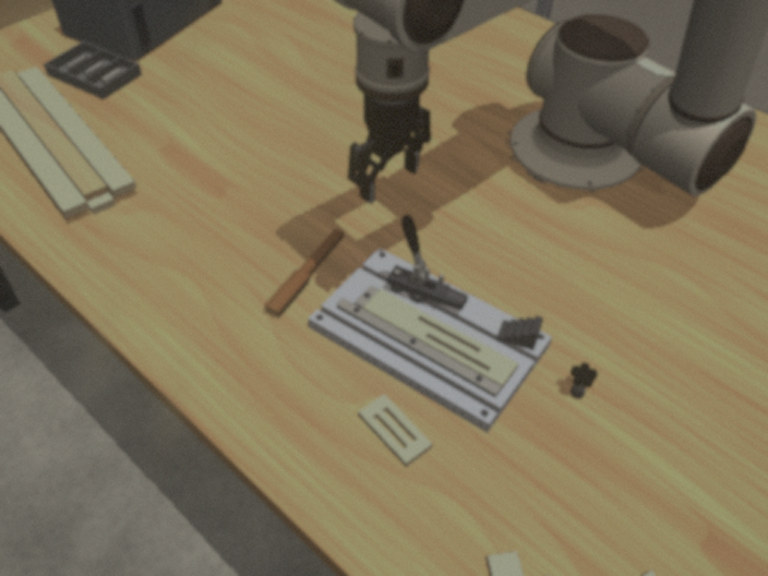

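View pics/side0.png

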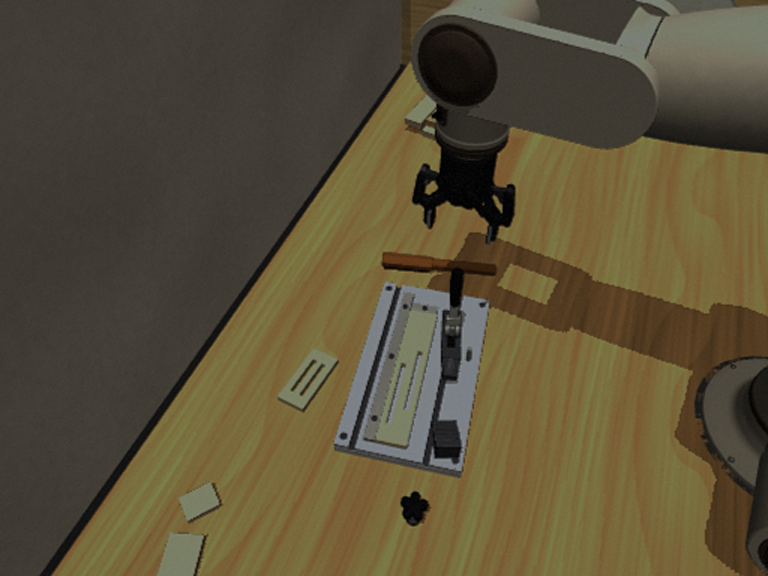

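View pics/wrist0.png

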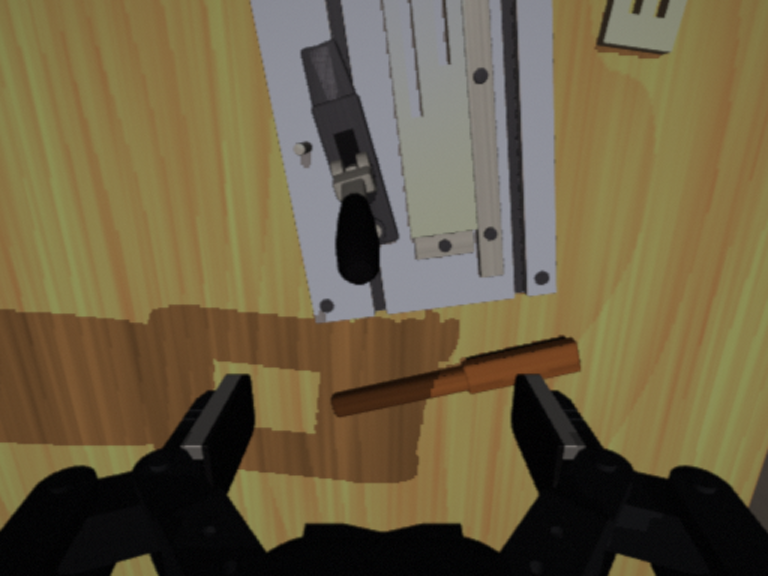

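The pictures show the plate with its brush end towards the robot's −y side. In the wrist view the strap runs from its heel (385,240) to its nose (320,45), the dowel is at (303,150) and the lever is up. Next I'll fit the fixture pose to the plate corners.

```bash
cat > fit.py <<'E'
from h import *
from scipy.optimize import least_squares
F={c:vision.grab_frame(c) for c in ["scene","side","wrist"]}
import pickle;pickle.dump(F,open('/tmp/F0.pkl','wb'))
s=1.5
obs=[("side",(-100,-170,25),(488,299)),("side",(100,-170,25),(388,283)),("side",(100,170,25),(337,446)),("side",(-100,170,25),(461,470)),
("scene",(-100,-170,25),(378,251)),("scene",(-100,170,25),(549,339)),("scene",(100,170,25),(489,421)),("scene",(100,-170,25),(309,319)),
("wrist",(-100,-170,25),(317,322)),("wrist",(100,-170,25),(556,293))]
def P(x,p):
    c,s_=np.cos(x[2]),np.sin(x[2]);return np.array([x[0]+c*p[0]-s_*p[1],x[1]+s_*p[0]+c*p[1],p[2]])
fun=lambda x:np.concatenate([proj(F[c],P(x,p))-np.array(q)/s for c,p,q in obs])
r=least_squares(fun,[600,150,0],x_scale=[100,100,1],loss='soft_l1')
print(r.x.round(3));print(fun(r.x).reshape(-1,2).round(1))
x=r.x;np.save('fx.npy',x)
# check stud, dowel
print('stud',P(x,(-45,-50,25)),'dowel',P(x,(-80,-29.5,59)))
# bar angle + lever fit against masks: overlay candidates
def bar(a,z):
    S=[-45,-50];pts=[(-52,16),(48,16),(81,10),(81,-10),(48,-16),(-52,-16)]
    return [P(x,(S[0]+np.cos(a)*u-np.sin(a)*v,S[1]+np.sin(a)*u+np.cos(a)*v,z)) for u,v in pts]
def lev(a,l,d):
    th=np.deg2rad(75)-l; h=-(d*np.cos(th)+4*np.sin(th)*-1) # back = -x strap; offset on upper side
    # direction of lever: (-cos th, sin th); upper-side normal: toward strap front when up: (sin th, cos th)
    u=-d*np.cos(th)+4*np.sin(th); z=78+d*np.sin(th)+4*np.cos(th)
    return P(x,(-45+np.cos(a)*u,-50+np.sin(a)*u,z))
for c in ["scene","side","wrist"]:
    m=masks_of(c,"bar");p=m[0]["pixels"]
    best=[]
    for a in np.arange(1.3,2.15,.02):
        im=np.zeros((384,512),np.uint8)
        for z in (44,62): cv2.fillConvexPoly(im,cv2.convexHull(np.array([proj(F[c],q) for zz in(44,62) for q in bar(a,zz)]).round().astype(np.int32)),1)
        i=(p&(im>0)).sum()/(p|(im>0)).sum();best.append((i,a))
    print(c,sorted(best)[-3:])
    f=F[c];im=f["image"].copy()
    a=max(best)[1]
    cv2.polylines(im,[np.array([proj(f,q) for q in bar(a,62)]).round().astype(np.int32)],True,(255,0,0),1)
    for l,col in((0,(255,255,0)),(.25,(0,255,0))):
        cv2.line(im,*[tuple(int(v) for v in proj(f,lev(a,l,d)).round()) for d in (0,118)],col,1)
    d=proj(f,P(x,(-80,-29.5,59)));cv2.circle(im,tuple(int(v) for v in d),2,(0,0,255),1)
    save({"image":im},"ov_%s.png"%c,None,1.5)
E
python3 fit.py
```

```text
[5.93520e+02 1.10805e+02 1.42000e-01]
[[ 0.7 -0.1]
 [-3.  -1.5]
 [-2.8 -2. ]
 [ 0.5  0.4]
 [ 0.1 -1.8]
 [ 1.7 -1.7]
 [ 0.1  2.3]
 [-1.6  0. ]
 [-1.3  0.9]
 [ 0.4 -1.2]]
stud [556.06014115  54.93252426  25.        ] dowel [518.50816438  70.26546397  59.        ]
scene [(np.float64(0.6650544135429263), np.float64(1.6800000000000004)), (np.float64(0.6723716381418093), np.float64(1.7000000000000004)), (np.float64(0.6749688667496887), np.float64(1.6000000000000003))]
side [(np.float64(0.6289592760180995), np.float64(1.7200000000000004)), (np.float64(0.6348228043143297), np.float64(1.7000000000000004)), (np.float64(0.6650717703349283), np.float64(1.7400000000000004))]
wrist [(np.float64(0.6241625243138103), np.float64(1.7400000000000004)), (np.float64(0.6372398685651698), np.float64(1.7000000000000004)), (np.float64(0.6402814423922604), np.float64(1.7200000000000004))]
```

View pics/ov_wrist.png

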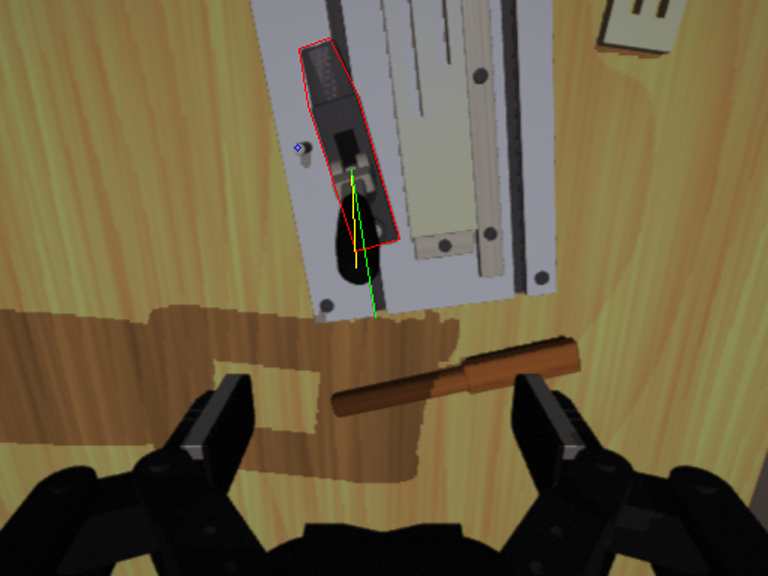

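View pics/ov_side.png

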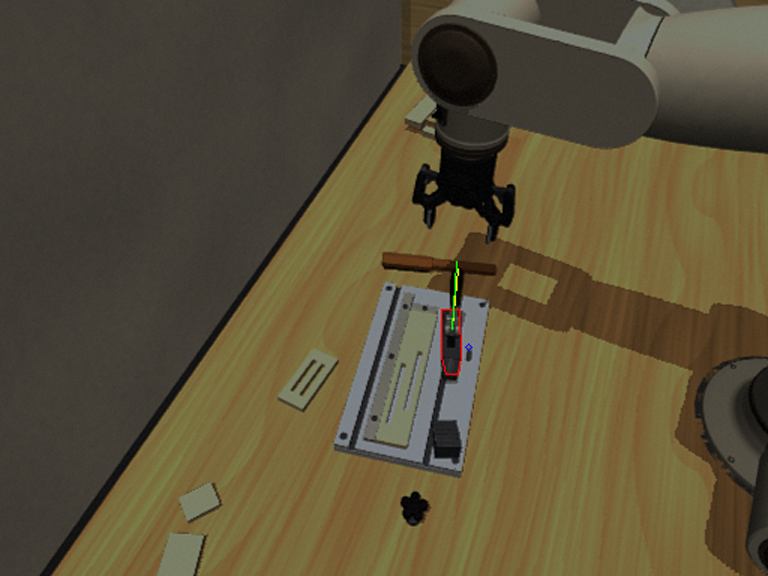

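View pics/ov_scene.png

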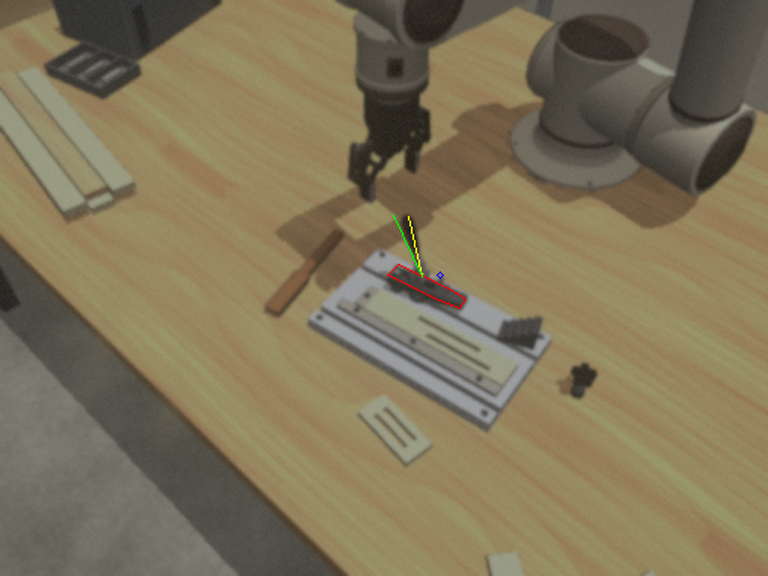

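The overlay agrees to about 3 mm. Stud is at about (557,54), fixture yaw 0.14, strap about 1.72 and lever close to 0. I'll raise the arm, shut the gripper and go to the robot side of the nose.

```bash
python3 -m crank '[[0,0,-60,0],[0,-45,-60,-6],[20,-85,-60,-12],[70,-85,-60,-16],[108,-85,-60,-16],[108,-85,-60,-16],[108,-85,-20,-16],[108,-85,20,-16]]' 1
python3 - <<'E'
from h import *
f=vision.grab_frame("wrist");save(f,"w1.png");f=vision.grab_frame("side");save(f,"s1.png",(180,80,380,280),3)
E
```

```text
t: 2.35
tcp_pos: [490.1, 107.4, 191.0]
tcp_rot: [1.89, 2.508, 0.001]
force: [0.5, 0.0, -0.1]
finger_gap: 0.1
```

View pics/w1.png

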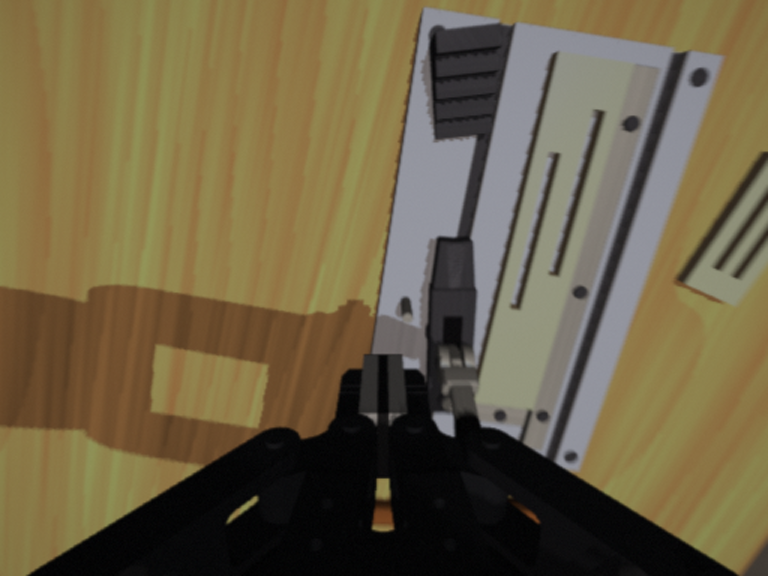

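View pics/s1.png

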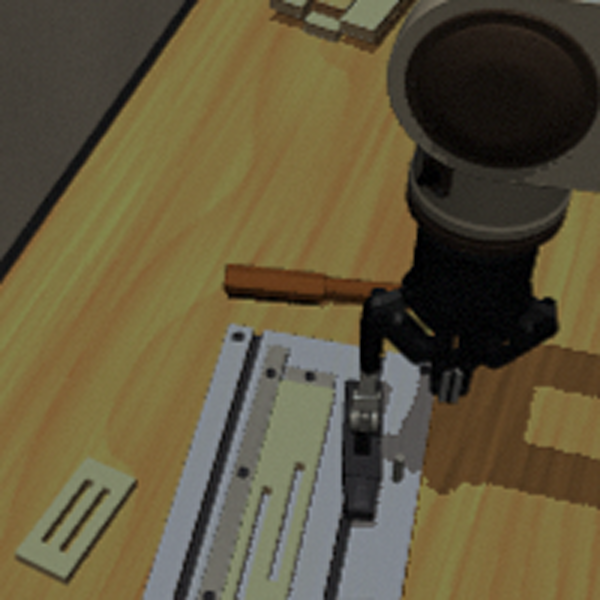

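In the wrist view the strap is vertical at columns 430–475, so the tool's y axis is square to it, and the shut fingers are beside the nose with room to descend.

```bash
python3 -m crank '[[0,0,45,0],[0,0,90,0],[0,0,123,0],[0,0,123,0]]'
python3 - <<'E'
from h import *
f=vision.grab_frame("wrist");save(f,"w2.png");f=vision.grab_frame("side");save(f,"s2.png",(180,80,380,280),3);f=vision.grab_frame("scene");save(f,"c2.png",(180,80,380,280),3)
E
```

```text
t: 2.95
tcp_pos: [489.6, 107.5, 68.6]
tcp_rot: [-1.89, -2.507, 0.003]
force: [-0.7, -0.5, 1.0]
finger_gap: -0.2
```

View pics/w2.png

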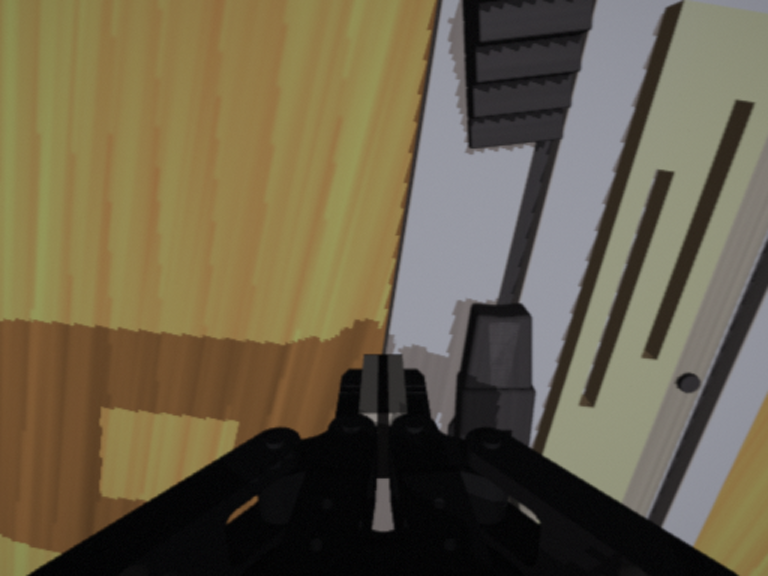

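View pics/c2.png

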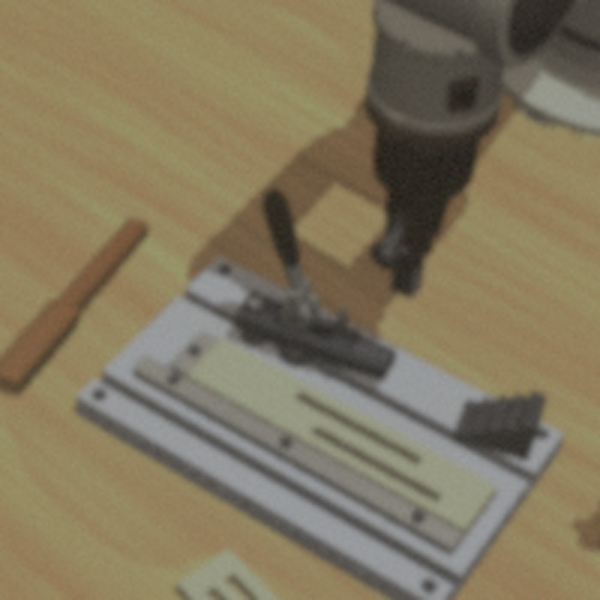

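The fingers are level with the tapered nose, about 20 mm from it. Now I'll compute the swing path.

```bash
cat > path.py <<'E'
import numpy as np,sys
S=np.array([557.,54.])
def tcp(b,off,r): return S+r*np.array([np.cos(b),np.sin(b)])+off*np.array([-np.sin(b),np.cos(b)])
def rel(p0,yaw,p):  # tool x at angle yaw, tool y = clockwise of it
    d=p-p0;return d@[np.cos(yaw),np.sin(yaw)],d@[np.sin(yaw),-np.cos(yaw)]
if __name__=="__main__":
    p0=np.array([489.97,107.98]);y0=np.deg2rad(106)
    p=p0
    for bd in [106,106,98,90,82,74,66,58]:
        off=38 if p is p0 else 29
        p=tcp(np.deg2rad(bd),off,68);print(bd,np.round(rel(p0,y0,p),1),106-bd,p.round(1))
    p0=p;y0=np.deg2rad(58)
    for bd in [50,42,34,27,20,14,9,8]:
        p=tcp(np.deg2rad(bd),29,68);print(bd,np.round(rel(p0,y0,p),1),58-bd,p.round(1))
E
python3 path.py
```

```text
106 [-2.4 11.6] 0 [501.7 108.9]
106 [-2.4 20.6] 0 [510.4 111.4]
98 [ 1.  30.3] 8 [518.8 117.3]
90 [ 3.  40.4] 16 [528. 122.]
82 [ 3.6 50.7] 24 [537.7 125.4]
74 [ 2.7 61. ] 32 [547.9 127.4]
66 [ 0.4 71. ] 40 [558.2 127.9]
58 [-3.3 80.7] 48 [568.4 127. ]
50 [3.4 9.7] 8 [578.5 124.7]
42 [ 5.4 19.9] 16 [588.1 121.1]
34 [ 5.9 30.2] 24 [597.2 116.1]
27 [ 5.2 39.2] 31 [604.4 110.7]
20 [ 3.4 48. ] 38 [611.  104.5]
14 [ 1.1 55.4] 44 [616.   98.6]
9 [-1.5 61.3] 49 [619.6  93.3]
8 [-2.1 62.5] 50 [620.3  92.2]
```

```bash
python3 -m crank '[[-2,11,2,0],[-2,20,2,0],[1,30,2,8],[3,40,2,16],[3.5,50,2,24],[2.5,61,2,32],[0.5,71,2,40],[-3,80.5,2,48]]'
python3 - <<'E'
from h import *
f=vision.grab_frame("wrist");save(f,"w3.png");f=vision.grab_frame("scene");save(f,"c3.png",(180,80,380,280),3)
E
```

```text
t: 4.1
tcp_pos: [569.1, 127.6, 67.1]
tcp_rot: [-2.751, -1.517, -0.0]
force: [0.0, -0.2, 0.1]
finger_gap: 0.0
```

View pics/w3.png

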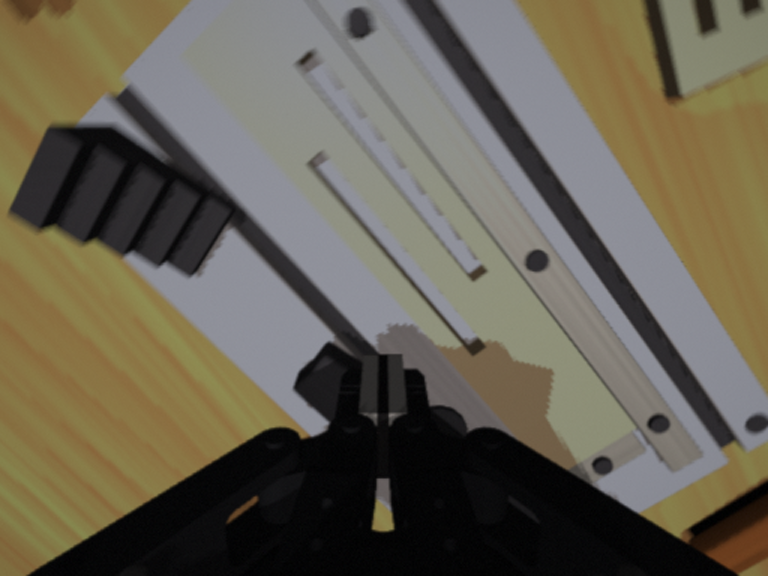

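View pics/c3.png

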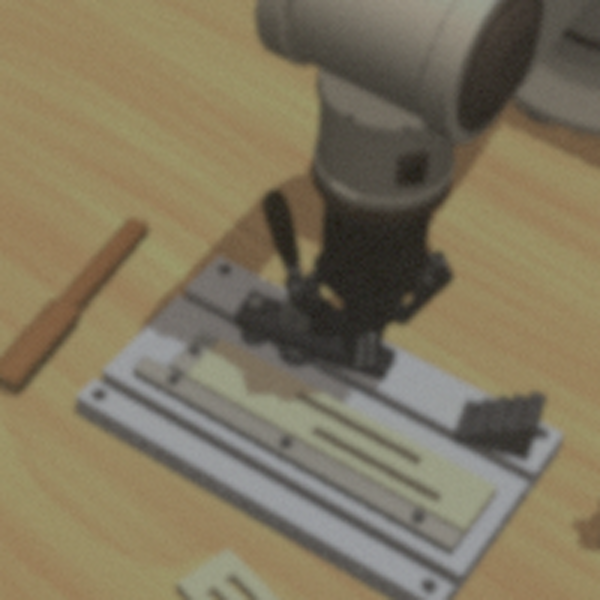

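The strap has not moved. The finger passed over it (nose still at (330,385) in the wrist view, finger now on its far side), so the tips stand higher than I assumed. I'll check the tip height by projection.

```bash
python3 - <<'E'
from h import *
s=status.sense();p=np.array(s["tcp_pos"]);print(p)
for c,cr in (("scene",(240,150,340,230)),("side",(250,170,350,250))):
    f=vision.grab_frame(c);im=f["image"].copy()
    k=6;im=cv2.resize(im,None,fx=k,fy=k,interpolation=cv2.INTER_CUBIC)
    for dz,col in ((0,(255,0,0)),(-19,(0,255,0)),(19,(0,0,255))):
        q=proj(f,p+[0,0,dz]);cv2.circle(im,tuple(int(v) for v in (q+.5)*k),4,col,-1)
    im=im[cr[1]*k:cr[3]*k,cr[0]*k:cr[2]*k]
    cv2.imwrite(f"pics/t_{c}.png",im[:,:,::-1])
E
```

```text
[569.31913257 127.35314394  66.89634075]
```

View pics/t_scene.png

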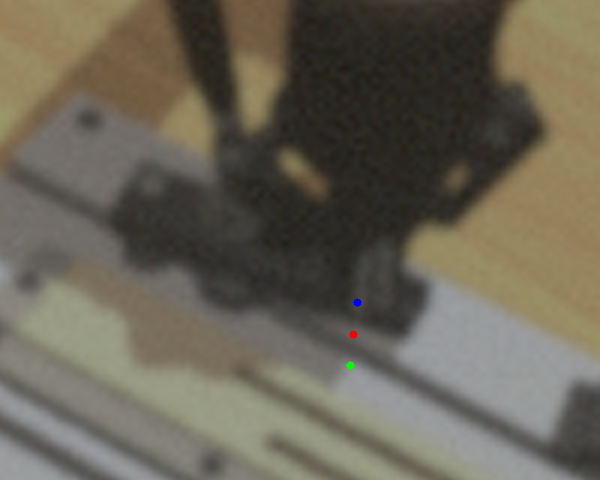

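View pics/t_side.png

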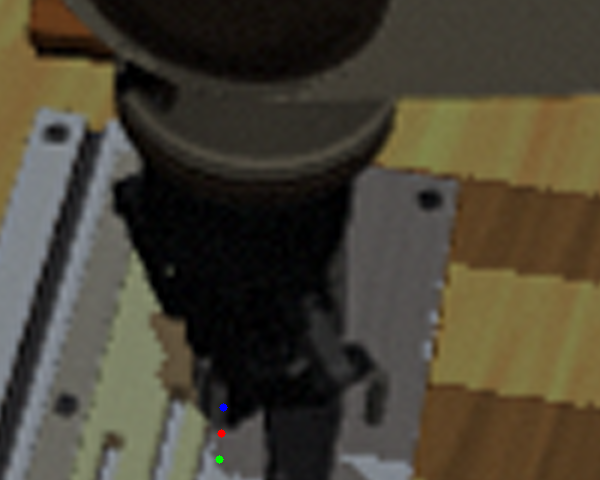

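```bash
python3 - <<'E'
from h import *
A=[];F={}
def tri(obs):
    M=np.zeros((3,3));b=np.zeros(3)
    for c,u,v in obs:
        f=F.setdefault(c,vision.grab_frame(c));o,d=ray(f,u,v);d/=np.linalg.norm(d);Q=np.eye(3)-np.outer(d,d);M+=Q;b+=Q@o
    X=np.linalg.solve(M,b);return X.round(1),[ (proj(F[c],X)-[u,v]).round(1) for c,u,v in obs]
print(tri([("scene",240+385/6,150+305/6),("side",250+225/6,170+427/6)]))
f=F["side"];save(f,"s4.png",(200,100,400,280),4)
w=vision.grab_frame("wrist")
p=np.array(status.sense()["tcp_pos"])
for dz in(0,-10,-19,10,20,50):print(dz,(proj(w,p+[0,0,dz])*1.5).round(0))
# where bar nose would be
E
```

```text
(array([564.1, 138.2,  87.4]), [array([-0. , -0.1]), array([-0. ,  0.1])])
0 [383. 352.]
-10 [383. 340.]
-19 [383. 331.]
10 [383. 364.]
20 [383. 378.]
50 [384. 432.]
```

View pics/s4.png

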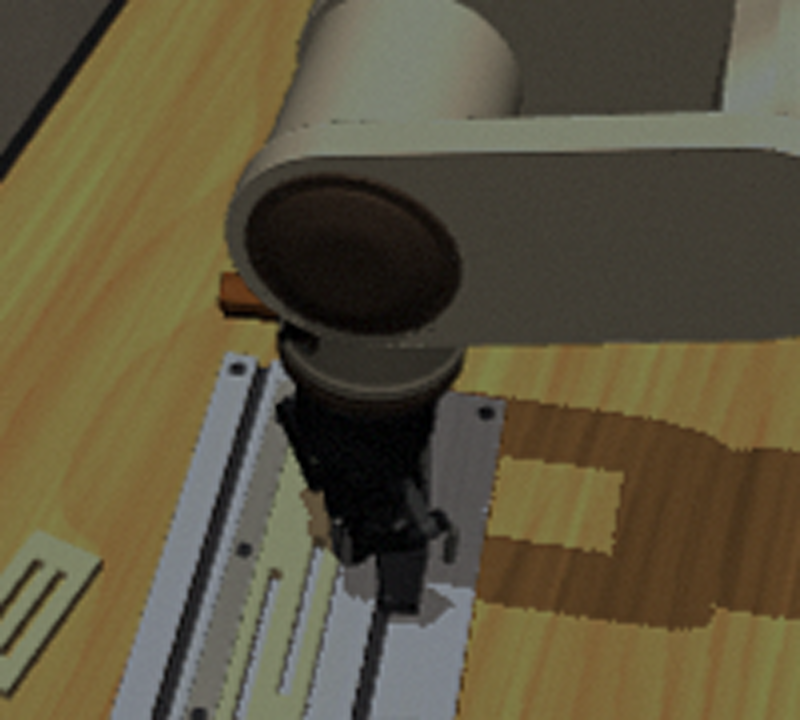

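The tips do seem to stand above the TCP plane. I'll go back over, return to the near side, and calibrate the tip height by touching the fixed plate lightly.

```bash
python3 -m crank '[[0,0,-45,0],[-12,-12,-50,-10],[-25,-25,-50,-20],[-37,-37,-50,-30],[-50,-51,-50,-40],[-50,-51,-50,-48],[-50,-51,-15,-48],[-50,-51,0,-48]]'
python3 -m crank '[[0,0,4,0],[0,0,8,0],[0,0,8,0]]'
python3 - <<'E'
from h import *
f=vision.grab_frame("wrist");save(f,"w5.png");f=vision.grab_frame("scene");save(f,"c5.png",(180,80,380,280),3)
print(f["intrinsics"])
E
```

```text
t: 5.45
tcp_pos: [497.5, 111.9, 65.6]
tcp_rot: [-1.889, -2.509, 0.002]
force: [-0.0, -0.1, -0.2]
finger_gap: 0.3
t: 5.82
tcp_pos: [498.7, 112.0, 59.3]
tcp_rot: [1.89, 2.509, 0.001]
force: [-0.5, -0.3, 0.3]
finger_gap: -0.4
[[497.69969376   0.         254.7324373 ]
 [  0.         497.69969376 194.04595584]
 [  0.           0.           1.        ]]
```

View pics/w5.png

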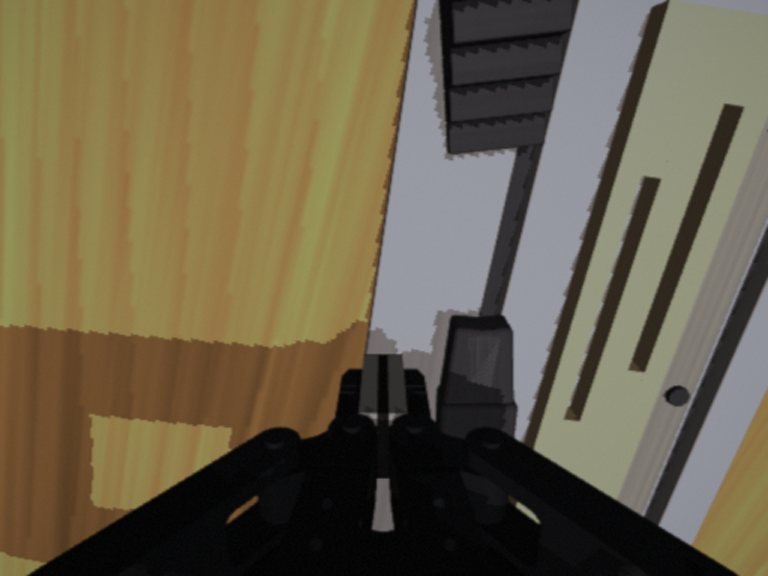

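View pics/c5.png

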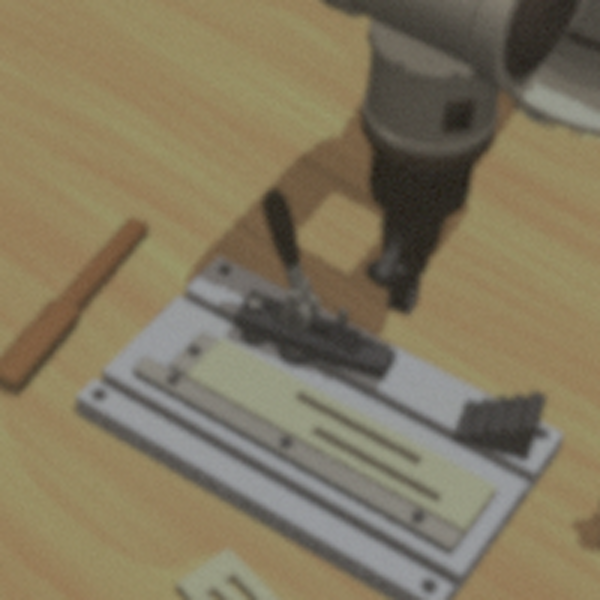

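```bash
python3 -m crank '[[0,0,4,0],[0,0,8,0],[0,0,8,0]]'; python3 -m crank '[[0,0,3,0],[0,0,5,0],[0,0,5,0]]'
```

```text
t: 6.3
tcp_pos: [498.2, 111.9, 50.5]
tcp_rot: [-1.89, -2.508, 0.001]
force: [-0.9, 0.8, -0.6]
finger_gap: 0.1
t: 6.68
tcp_pos: [498.3, 111.9, 45.7]
tcp_rot: [-1.89, -2.509, 0.0]
force: [-0.5, 1.2, -0.0]
finger_gap: -0.1
```

```bash
python3 -m crank '[[0,0,3,0],[0,0,3,0]]'; python3 -m crank '[[0,0,3,0],[0,0,3,0]]'; python3 -m crank '[[0,0,3,0],[0,0,3,0]]'
```

```text
t: 6.92
tcp_pos: [498.2, 111.9, 42.6]
tcp_rot: [-1.89, -2.509, 0.0]
force: [-0.1, 0.2, -1.1]
finger_gap: 0.1
t: 7.18
tcp_pos: [498.3, 111.9, 39.6]
tcp_rot: [-1.891, -2.509, 0.0]
force: [-0.2, 0.3, 0.4]
finger_gap: -0.2
t: 7.42
tcp_pos: [498.3, 111.9, 36.6]
tcp_rot: [-1.89, -2.509, 0.0]
force: [0.2, -0.3, 0.4]
finger_gap: -0.2
```

```bash
python3 - <<'E'
from h import *
f=vision.grab_frame("wrist");save(f,"w6.png");f=vision.grab_frame("side");save(f,"s6.png",(240,150,340,270),6)
E
```

```text
(no output)
```

View pics/w6.png

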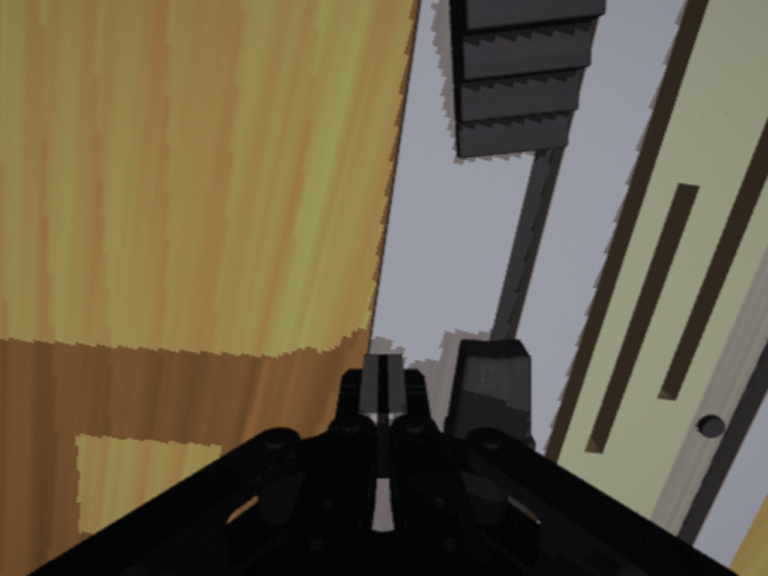

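View pics/s6.png

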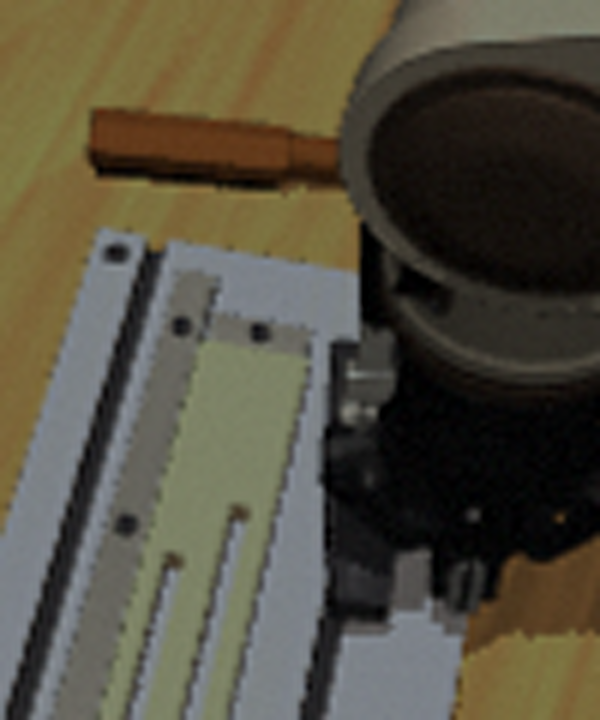

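```bash
python3 - <<'E'
from h import *
p=np.array(status.sense()["tcp_pos"])
for c,cr in (("scene",(270,140,340,210)),("side",(290,210,350,270))):
    f=vision.grab_frame(c);im=f["image"].copy()
    k=8;im=cv2.resize(im,None,fx=k,fy=k,interpolation=cv2.INTER_CUBIC)
    im=np.clip(im.astype(float)*1.8,0,255).astype(np.uint8)
    for dz,col in ((0,(255,0,0)),(10,(0,255,0)),(20,(0,0,255)),(30,(255,255,0))):
        q=proj(f,p+[0,0,dz]);cv2.circle(im,tuple(int(v) for v in (q+.5)*k),3,col,-1)
    im=im[cr[1]*k:cr[3]*k,cr[0]*k:cr[2]*k]
    cv2.imwrite(f"pics/t6_{c}.png",im[:,:,::-1])
w=vision.grab_frame("wrist");K=w["intrinsics"];print(K[0][0])
a=np.deg2rad(106);tx=np.array([np.cos(a),np.sin(a),0]);ty=np.array([np.sin(a),-np.cos(a),0])
for dz in(-20,0,10,20,30):print(dz,[(proj(w,p+x*tx+y*ty+[0,0,dz])*1.5).round(0) for x,y in((0,0),(11,0),(11,14.5))])
E
```

```text
303.9359733883576
-20 [array([383., 330.]), array([383., 307.]), array([416., 307.])]
0 [array([383., 352.]), array([383., 326.]), array([420., 326.])]
10 [array([383., 364.]), array([383., 338.]), array([422., 338.])]
20 [array([383., 378.]), array([383., 350.]), array([425., 350.])]
30 [array([383., 394.]), array([383., 365.]), array([427., 365.])]
```

View pics/t6_scene.png

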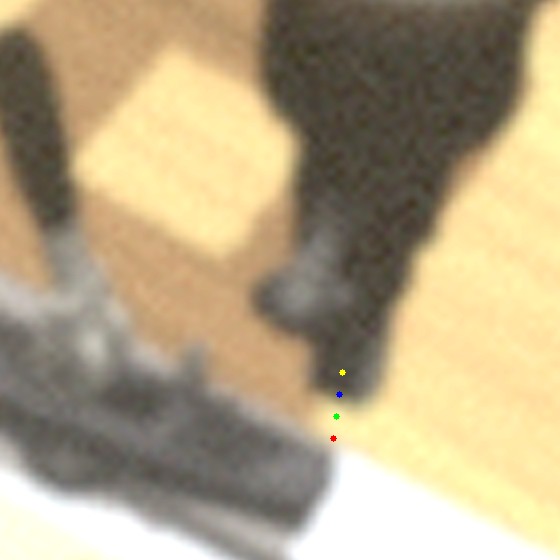

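View pics/t6_side.png

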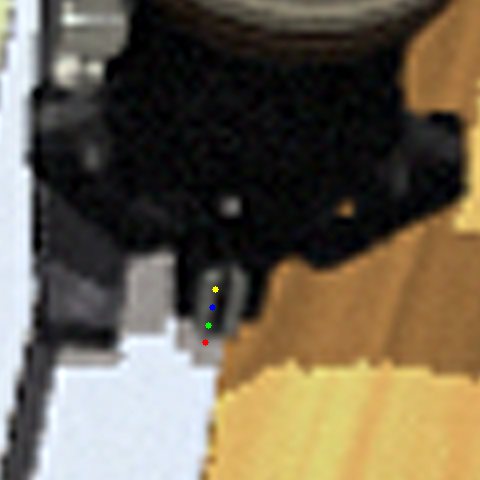

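Several views agree that the real tip is about 20 mm above the reported TCP, not 19 mm below it. I'll descend a little more and try a short push to confirm contact.

```bash
python3 -m crank '[[0,0,5,0],[0,0,10,0],[0,3,10,0],[0,6,10,0],[0,9,10,0],[0,12,10,0]]';python3 -m crank '[[0,3,0,0],[0,6,0,0],[0,9,0,0],[0,9,0,0]]'
python3 - <<'E'
from h import *
f=vision.grab_frame("wrist");save(f,"w7.png");f=vision.grab_frame("side");save(f,"s7.png",(240,150,340,270),6)
E
```

```text
t: 8.43
tcp_pos: [510.2, 115.3, 26.9]
tcp_rot: [-1.891, -2.509, -0.0]
force: [-0.1, 0.2, 0.3]
finger_gap: 0.3
t: 8.93
tcp_pos: [518.7, 117.8, 26.8]
tcp_rot: [-1.89, -2.509, 0.0]
force: [-1.3, 1.2, 0.1]
finger_gap: 0.0
```

View pics/w7.png

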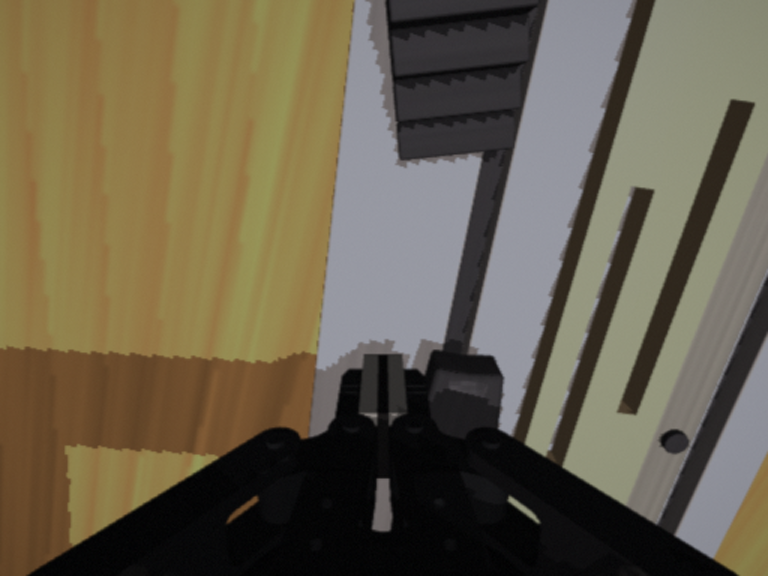

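View pics/s7.png

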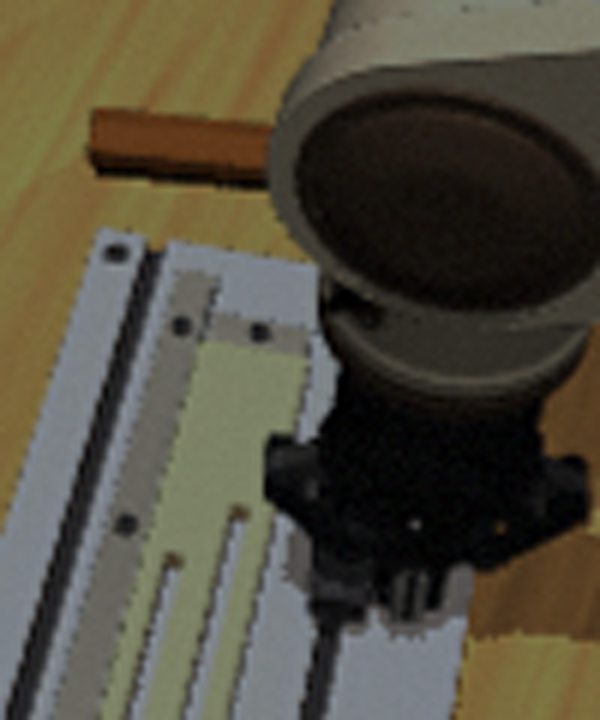

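The finger is now beside the nose, inner edge against the bar at column 427, and the force is about 1.8 N, which fits the strap's friction. I'll compute the swing from here.

```bash
python3 - <<'E'
from path import *
p0=np.array([518.9,118.]);y0=np.deg2rad(106)
for off in (24,):
    for bd in [99,92,85,78,71,64,57,50]:
        p=tcp(np.deg2rad(bd),off,67);print(bd,np.round(rel(p0,y0,p),1),106-bd,p.round(1))
    p0=p;y0=np.deg2rad(50)
    for bd in [43,36,29,22,16,11,9,8]:
        p=tcp(np.deg2rad(bd),off,67);print(bd,np.round(rel(p0,y0,p),1),50-bd,p.round(1))
E
```

```text
99 [-2.6  3.3] 7 [522.8 116.4]
92 [-1.2 11.9] 14 [530.7 120.1]
85 [-0.9 20.6] 21 [538.9 122.8]
78 [-1.6 29.2] 28 [547.5 124.5]
71 [-3.4 37.8] 35 [556.1 125.2]
64 [-6.2 46. ] 42 [564.8 124.7]
57 [-10.   53.8] 49 [573.4 123.3]
50 [-14.7  61.1] 56 [581.7 120.8]
43 [2.4 8.3] 7 [589.6 117.2]
36 [ 3.8 16.9] 14 [597.1 112.8]
29 [ 4.2 25.6] 21 [604.  107.5]
22 [ 3.4 34.3] 28 [610.1 101.4]
16 [ 2.  41.6] 34 [614.8  95.5]
11 [ 0.2 47.5] 39 [618.2  90.3]
9 [-0.7 49.8] 41 [619.4  88.2]
8 [-1.2 51. ] 42 [620.   87.1]
```

```bash
python3 -m crank '[[-2,5,0,7],[-1,12,0,14],[-1,20.5,0,21],[-1.5,29,0,28],[-3.5,38,0,35]]'
python3 - <<'E'
from h import *
f=vision.grab_frame("wrist");save(f,"w8.png");f=vision.grab_frame("scene");save(f,"c8.png",(180,80,380,280),3)
E
```

```text
t: 9.65
tcp_pos: [556.2, 125.1, 26.9]
tcp_rot: [-2.561, -1.819, -0.0]
force: [-2.2, 2.9, 0.2]
finger_gap: -0.3
```

View pics/w8.png

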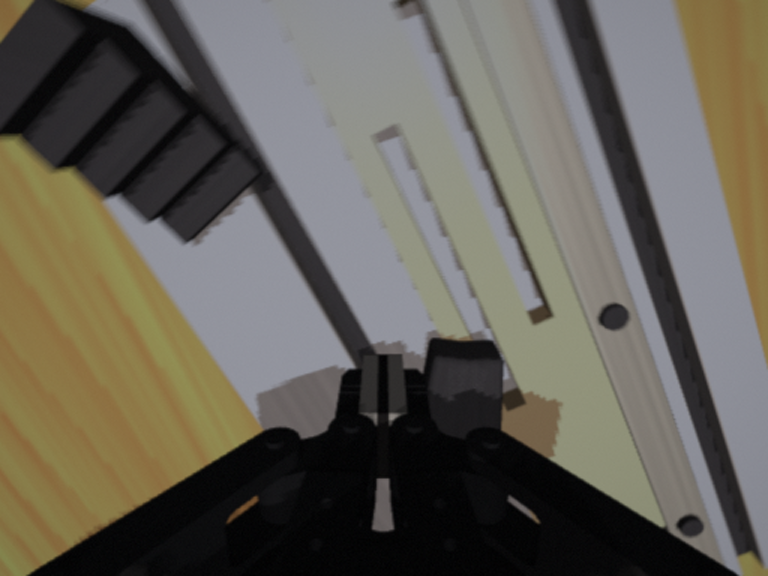

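View pics/c8.png

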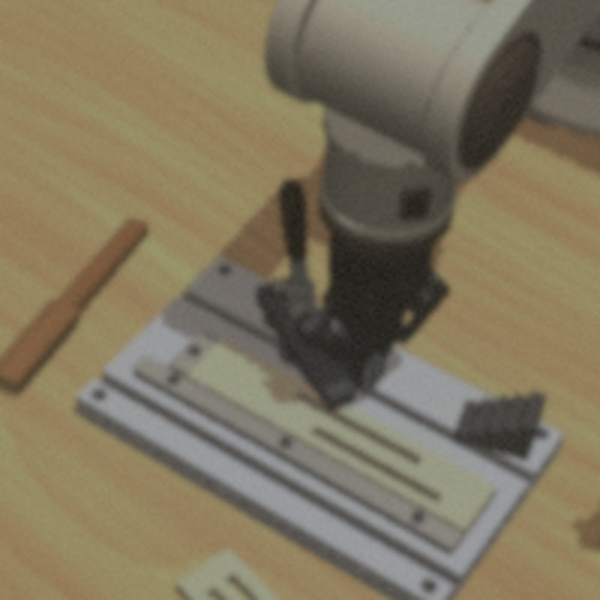

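The strap is turning with the finger: in the scene view it is now diagonal, nose at (340,395). Continuing.

```bash
python3 - <<'E'
from path import *
p0=np.array([556.2,125.2]);y0=np.deg2rad(71)
for bd in [64,57,50,43,36,29,22,16]:
        p=tcp(np.deg2rad(bd),24,67);print(bd,np.round(rel(p0,y0,p),1),71-bd,p.round(1))
E
```

```text
64 [2.4 8.3] 7 [564.8 124.7]
57 [ 3.8 16.9] 14 [573.4 123.3]
50 [ 4.1 25.5] 21 [581.7 120.8]
43 [ 3.4 34.2] 28 [589.6 117.2]
36 [ 1.6 42.7] 35 [597.1 112.8]
29 [-1.2 50.9] 42 [604.  107.5]
22 [-5.  58.8] 49 [610.1 101.4]
16 [-9.  65.1] 55 [614.8  95.5]
```

```bash
python3 -m crank '[[2.5,8,0,7],[4,17,0,14],[4,25.5,0,21],[3.5,34,0,28],[1.5,42.5,0,35],[-1,51,0,42],[-5,59,0,49],[-9,65,0,55]]'
python3 - <<'E'
from h import *
f=vision.grab_frame("wrist");save(f,"w9.png");f=vision.grab_frame("scene");save(f,"c9.png",(180,80,380,280),3)
E
```

```text
t: 10.75
tcp_pos: [614.5, 95.0, 26.9]
tcp_rot: [-3.111, -0.437, 0.0]
force: [-1.1, 2.1, -0.0]
finger_gap: -0.2
```

View pics/w9.png

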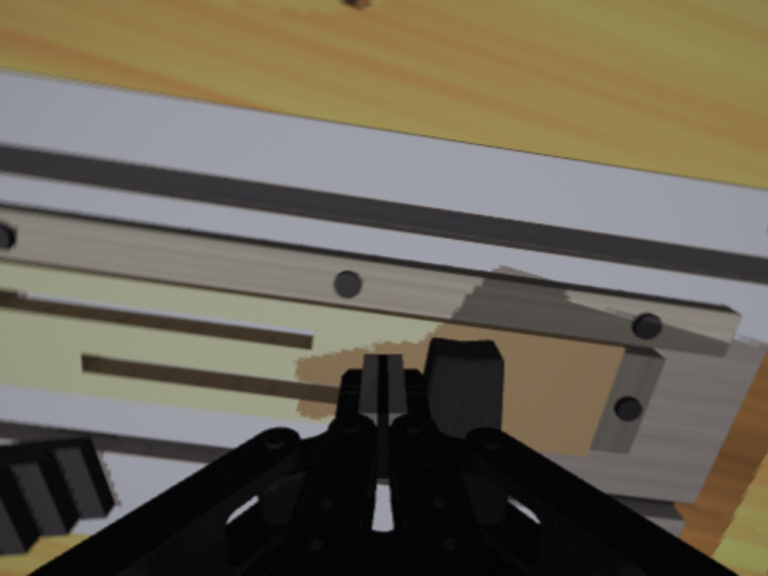

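View pics/c9.png

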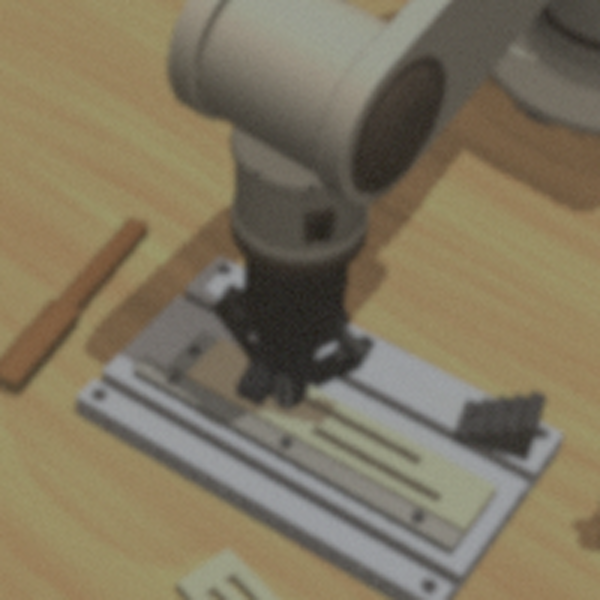

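```bash
python3 -m crank '[[1.5,5,0,4],[2.5,9,0,8],[2.5,10,0,8],[2.5,10,0,8]]';python3 -m crank '[[0,1,0,0],[0,2,0,0],[0,2,0,0]]'
```

```text
t: 11.35
tcp_pos: [618.7, 88.6, 26.8]
tcp_rot: [-3.13, -0.228, 0.002]
force: [-5.7, 19.9, 1.5]
finger_gap: 0.2
t: 11.72
tcp_pos: [618.7, 88.1, 26.8]
tcp_rot: [-3.128, -0.228, 0.002]
force: [-6.9, 31.1, 2.9]
finger_gap: -0.2
```

The strap is at its stop: force rose to 31 N with no more travel. Now I'll back off, raise, and check.

```bash
python3 -m crank '[[0,-12,0,0],[0,-27,0,0],[0,-27,-50,0],[0,-27,-103,0],[0,-27,-103,0]]'
cat > lv.py <<'E'
from h import *
import sys
n=sys.argv[1]
x=np.array([594.5,110.3,.142])
def P(p):
    c,s_=np.cos(x[2]),np.sin(x[2]);return np.array([x[0]+c*p[0]-s_*p[1],x[1]+s_*p[0]+c*p[1],p[2]])
def lev(l,d):
    th=np.deg2rad(75)-l;u=-d*np.cos(th)+4*np.sin(th);z=78+d*np.sin(th)+4*np.cos(th)
    return P((-45+u,-50,z))
p=np.array(status.sense()["tcp_pos"]);print(p.round(1),np.array(status.sense()["force"]).round(1))
for c,cr in (("scene",(220,100,360,220)),("side",(220,150,360,270))):
    f=vision.grab_frame(c)
    k=5;im=f["image"]
    m=masks_of(c,"lever")
    sc=[]
    if m:
        pm=m[0]["pixels"];pts=np.argwhere(pm)[:,::-1]
        for l in np.arange(0,1.25,.02):
            t=np.zeros(pm.shape,np.uint8);a,b=[tuple(int(v) for v in proj(f,lev(l,d)).round()) for d in(15,112)]
            cv2.line(t,a,b,1,6);sc.append(((pm&(t>0)).sum()/(pm|(t>0)).sum(),round(l,2)))
        print(c,"conf",m[0]["confidence"],sorted(sc)[-3:])
    im=np.clip(cv2.resize(im,None,fx=k,fy=k,interpolation=cv2.INTER_CUBIC)*1.4,0,255).astype(np.uint8)
    for X,col in ((p+[0,0,20],(255,0,0)),(P((-45,-50,62)),(0,255,0)),(P((-45+68,-50,60)),(0,255,0)),(lev(0,90),(255,255,0)),(lev(0.6,90),(255,0,255)),(lev(1.22,90),(0,255,255))):
        q=proj(f,X);cv2.circle(im,tuple(int(v) for v in (q+.5)*k),3,col,-1)
    cv2.imwrite(f"pics/{n}_{c}.png",im[cr[1]*k:cr[3]*k,cr[0]*k:cr[2]*k,::-1])
E
python3 lv.py a
```

```text
t: 12.35
tcp_pos: [618.1, 111.5, 134.5]
tcp_rot: [3.133, 0.223, 0.011]
force: [0.5, 0.6, -0.7]
finger_gap: 0.1
[618.1 111.5 134.5] [ 0.5  0.6 -0.7]
scene conf 0.37 [(np.float64(0.0), np.float64(1.2)), (np.float64(0.0), np.float64(1.22)), (np.float64(0.0), np.float64(1.24))]
side conf 0.65 [(np.float64(0.5524079320113314), np.float64(0.02)), (np.float64(0.5787965616045845), np.float64(0.04)), (np.float64(0.5816618911174785), np.float64(0.06))]
```

View pics/a_scene.png

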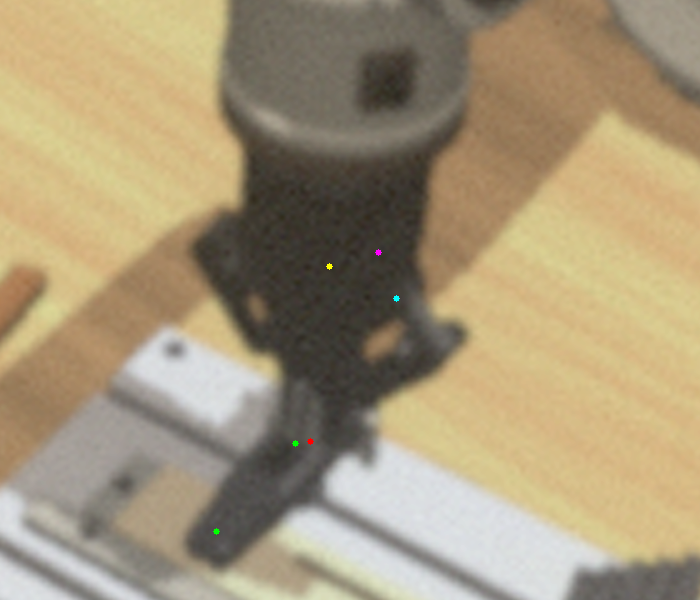

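View pics/a_side.png

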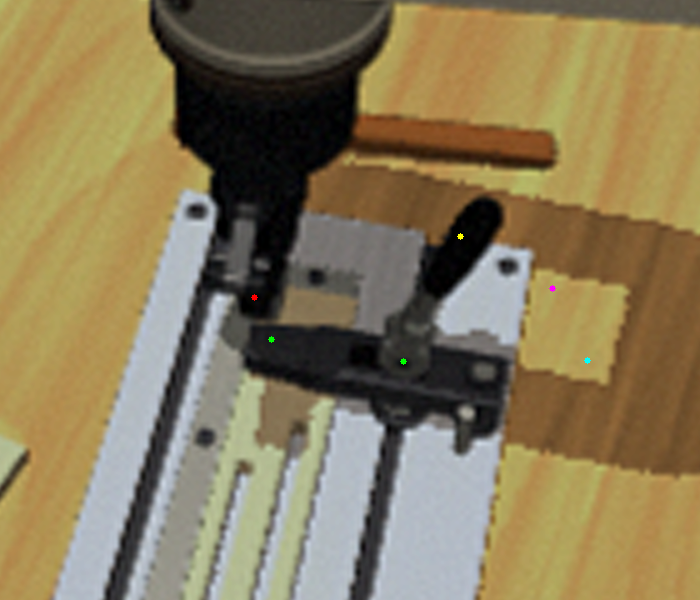

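The strap lies square with its heel at the dowel (side view, dowel at (465,415)), and the lever is still up. Next I'll move in front of the handle.

```bash
python3 -m crank '[[0,25,0,0],[0,50,0,0],[-20,50,0,0],[-40,50,0,0],[-40,50,0,0]]'; python3 lv.py b
```

```text
t: 13.18
tcp_pos: [582.6, 55.8, 129.0]
tcp_rot: [-3.134, -0.219, 0.003]
force: [0.3, -0.1, -0.5]
finger_gap: -0.1
[582.6  55.8 129. ] [ 0.3 -0.1 -0.5]
scene conf 0.67 [(np.float64(0.3400576368876081), np.float64(0.04)), (np.float64(0.3439306358381503), np.float64(0.06)), (np.float64(0.34705882352941175), np.float64(0.0))]
side conf 0.89 [(np.float64(0.5601173020527859), np.float64(0.02)), (np.float64(0.5952380952380952), np.float64(0.06)), (np.float64(0.5970149253731343), np.float64(0.04))]
```

View pics/b_side.png

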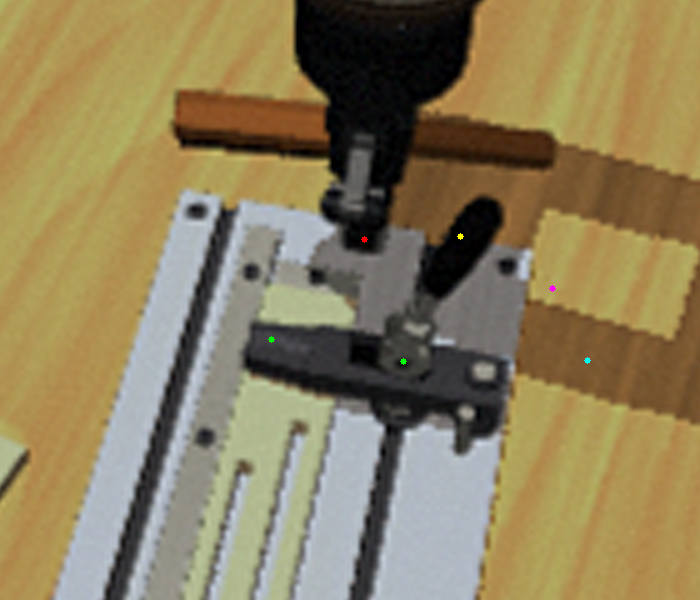

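View pics/b_scene.png

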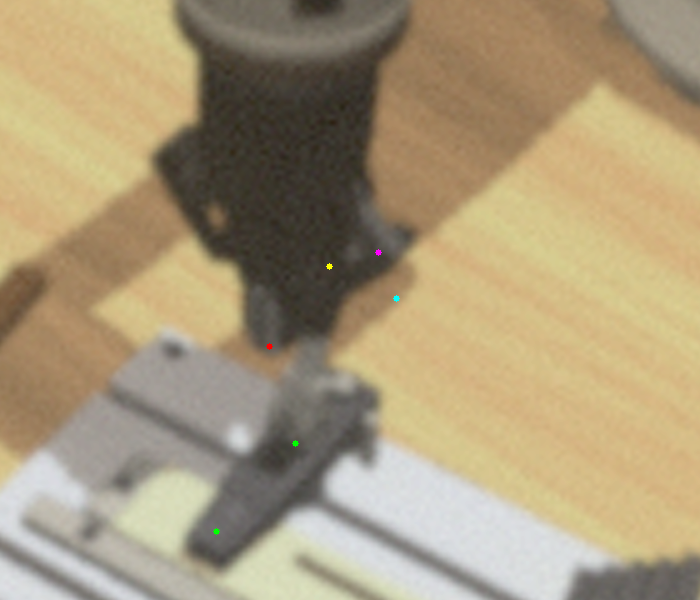

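Finger is in front of the handle and in line with it, at v about −2 mm. Now the first, horizontal part of the lever push.

```bash
python3 -m crank '[[-10,0,0,0],[-20,0,0,0],[-28,0,0,0],[-36,0,0,0],[-44,0,0,0],[-52,0,2,0],[-60,0,5,0],[-66,0,10,0]]'; python3 lv.py c
```

```text
t: 14.38
tcp_pos: [517.7, 46.6, 119.8]
tcp_rot: [3.134, 0.219, -0.0]
force: [0.6, 0.3, 4.7]
finger_gap: -0.0
[517.7  46.6 119.8] [0.6 0.3 4.7]
scene conf 0.55 [(np.float64(0.4598337950138504), np.float64(0.64)), (np.float64(0.4598337950138504), np.float64(0.66)), (np.float64(0.4598337950138504), np.float64(0.68))]
side conf 0.55 [(np.float64(0.6349614395886889), np.float64(0.64)), (np.float64(0.6476683937823834), np.float64(0.6)), (np.float64(0.6675392670157068), np.float64(0.62))]
```

View pics/c_side.png

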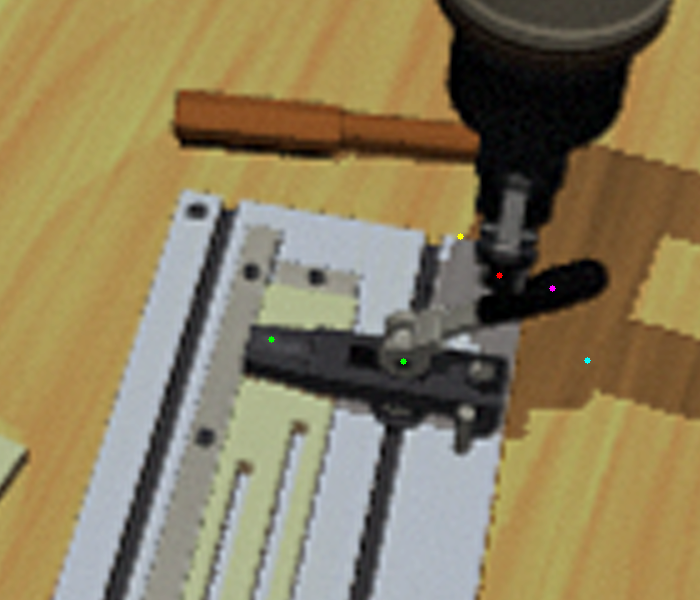

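View pics/c_scene.png

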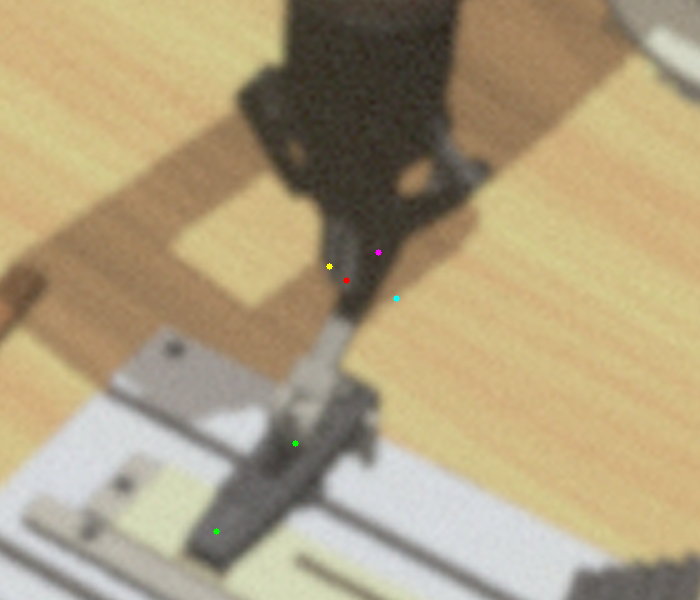

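Lever is at about 0.63 with the fingertip on top of the handle at 4.7 N, and the strap is still square. Pressing on, down and outward.

```bash
python3 -m crank '[[-6,0,6,0],[-12,0,12,0],[-18,0,18,0],[-24,0,24,0],[-29,0,30,0],[-33,0,35,0],[-36,0,39,0],[-36,0,39,0]]'; python3 lv.py d
```

```text
t: 15.58
tcp_pos: [482.2, 41.6, 80.6]
tcp_rot: [-3.134, -0.219, 0.001]
force: [1.6, 1.3, 2.1]
finger_gap: -0.0
[482.2  41.6  80.6] [1.6 1.3 2.1]
scene conf 0.85 [(np.float64(0.546448087431694), np.float64(1.18)), (np.float64(0.546448087431694), np.float64(1.2)), (np.float64(0.5690140845070423), np.float64(1.22))]
side conf 0.94 [(np.float64(0.5772727272727273), np.float64(1.18)), (np.float64(0.5986078886310905), np.float64(1.22)), (np.float64(0.5986078886310905), np.float64(1.24))]
```

View pics/d_side.png

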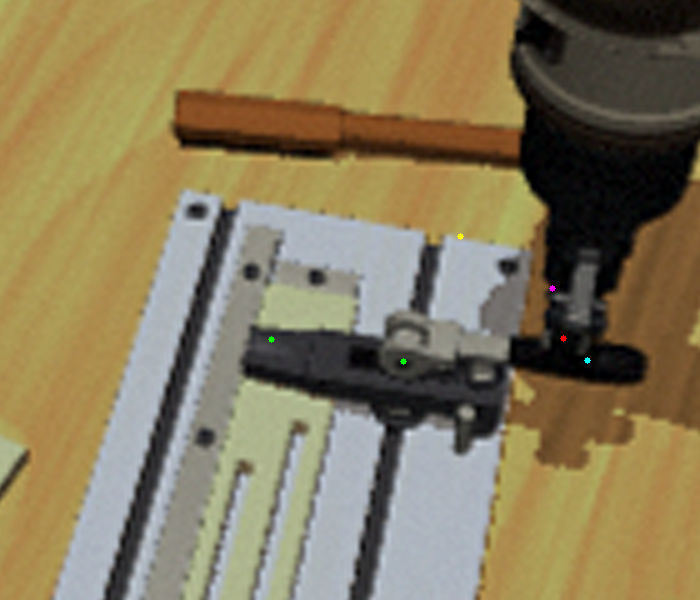

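The lever looks nearly down. I'll press in small steps until the stop shows in the force.

```bash
python3 -m crank '[[0,0,1,0],[0,0,2,0],[0,0,2,0]]'; python3 -m crank '[[0,0,1,0],[0,0,2,0],[0,0,2,0]]'
```

```text
t: 16.15
tcp_pos: [482.4, 41.7, 79.1]
tcp_rot: [3.134, 0.219, -0.001]
force: [-3.6, -0.6, 6.3]
finger_gap: 0.1
t: 16.52
tcp_pos: [482.5, 41.7, 78.3]
tcp_rot: [3.134, 0.219, -0.0]
force: [-14.1, -0.8, 27.8]
finger_gap: 0.0
```

```bash
python3 -m crank '[[0,0,1,0],[0,0,2,0],[0,0,2,0]]'
```

```text
t: 16.9
tcp_pos: [482.5, 41.6, 77.6]
tcp_rot: [3.133, 0.22, 0.001]
force: [-23.7, -0.6, 50.3]
finger_gap: -0.1
```

Stiff stop: 50 N with little travel. Retreating straight up, clear of everything, to check.

```bash
python3 -m crank '[[0,0,-10,0],[0,0,-50,0],[0,0,-100,0],[0,0,-150,0],[-40,0,-170,0],[-80,0,-170,0],[-80,0,-170,0],[-80,0,-170,0]]'; python3 lv.py e
python3 - <<'E'
from h import *
import pickle
F0=pickle.load(open('/tmp/F0.pkl','rb'))
for c in("scene","side"):
    f=vision.grab_frame(c);save(f,"end_"+c+".png")
    for q in ["strip","step_block","star_knob","finished_piece","bench_brush"]:
        m=masks_of(c,q)
        if m:
            ys,xs=np.nonzero(m[0]["pixels"]);print(c,q,round(m[0]["confidence"],2),xs.min(),ys.min(),xs.max(),ys.max())
E
```

```text
t: 17.9
tcp_pos: [403.8, 30.5, 244.9]
tcp_rot: [-3.134, -0.219, -0.0]
force: [1.1, 0.0, -0.4]
finger_gap: -0.2
[403.8  30.5 244.9] [ 1.1  0.  -0.4]
scene conf 0.7 [(np.float64(0.6726190476190477), np.float64(1.2)), (np.float64(0.6747720364741642), np.float64(1.24)), (np.float64(0.6757575757575758), np.float64(1.22))]
side conf 0.86 [(np.float64(0.5711422845691383), np.float64(1.18)), (np.float64(0.5865580448065173), np.float64(1.22)), (np.float64(0.5865580448065173), np.float64(1.24))]
scene strip 0.6 242 194 344 258
scene step_block 0.6 332 211 361 232
scene star_knob 0.69 380 242 397 265
scene finished_piece 0.66 239 264 287 310
scene bench_brush 0.83 176 153 228 211
side strip 0.65 251 207 290 298
side step_block 0.55 288 280 306 305
side star_knob 0.65 267 328 285 350
side finished_piece 0.83 186 233 225 274
side bench_brush 0.72 255 168 330 183
```

View pics/e_side.png

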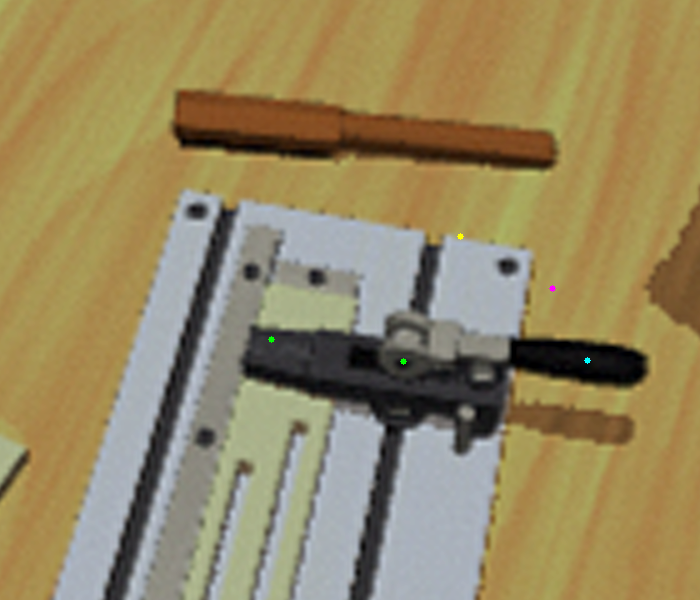

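View pics/e_scene.png

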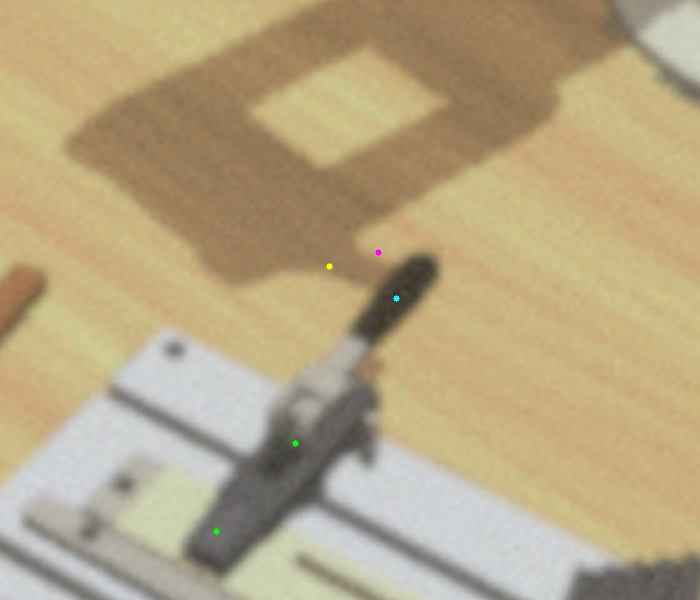

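The lever lies on the predicted fully-down point, the heel is at the dowel, and every mask box is within 1 px of the start. The robot is clear, so I'm handing in.

```bash
python3 -c "
from plant import order
print(order.job_done())"
```

```text
the job is handed in; nothing more can be done
None
```

I swung the strap round to its stop with the back of the shut fingers. The push force rose to 31 N with no more travel. I then pressed the cam lever down to its stop, where it held at 50 N with hardly any travel, and backed the arm clear. I handed in at about 18 s of the 54 s; no verdict was reported.

**Last checks:**
- **Strap:** it is square across the strip with its heel at the dowel.
- **Lever:** both camera fits put it at about 1.22 rad, fully down.
- **Strip and loose things:** the strip, step block and brush outlines are within 1 px of the start. The star knob and finished piece look unmoved, but I had no starting outlines for them.
- **Clamp force:** I could not measure the force of the strap on the strip. I infer it from the lever being at its stop.

**What disagreed:** the real fingertips stood about 20 mm behind the reported TCP, on the gripper side of it, not 19 mm ahead as `bot.tip_extent` says. Because of that, the first sweep passed over the strap without touching it. I saw this in the pictures, worked out the true tip height from the cameras and repeated the swing about 40 mm lower.

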